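# Fetch the print magnifier from behind the containers

### The job

Clear the three containers (jar, spray can, square tin) that crowd the print magnifier out of the black caddy and stand them all on the aluminium side tray, leaving the magnifier where it is meanwhile. Then fetch the magnifier and stand it centred over the fingerprint on the brown sample tile, and only after that put each container back upright exactly where it stood in the caddy at the start. Set everything down rather than dropping it, tip nothing over, and leave the tape roll and the ink pot where they are.

Things in the scene. Friction and masses are not known exactly. Their poses are not given: they have to be found in the camera images.
- caddy: Fixed black caddy: plate 205 (x) x 204 (y) mm, upper face 6 mm above the origin, side lips 12 mm high, a rail 30 mm high along +x (inner face at x = +94 mm). Origin: underside, below the magnifier's place. Places marked by grey discs: magnifier (0, 0); containers (-62, 0), (0, 62), (0, -62) mm in this frame, one on each within 5 mm, which is where changes.
- tray: Fixed shallow aluminium tray, the side area; 180 (x) x 210 (y) mm outside, rim 14 mm high and 6 mm thick, inner floor 6 mm above the origin. Origin: centre of the underside. The ink pot stands in it, near (-55, 0) mm in this frame; the rest is free.
- tile: Fixed brown wooden sample tile, 120 (x) x 175 (y) x 8 mm, upper face 8 mm above the origin. Origin: underside, directly below the middle of the fingerprint (dark rings, 32 mm across, on a white card 50 mm square). The print lies off the tile's centre; the tile reaches from y = -62 to y = +112 mm in this frame; the tape roll lies on it near (0, +72) mm.
- loupe: The print magnifier: a dark steel drum, 44 mm in diameter, 36 mm high, with a glass lens on top. Loose, about 90 g. Origin: centre of the underside, z up. It stands in the caddy between the three containers, which leave 11 to 15 mm beside it: no room for fingers until they are cleared.
- jar: Black round powder jar with a screw cap and a yellow band, 58 mm in diameter all the way up, 88 mm high. Loose, about 180 g. Origin: centre of the underside, z up.
- can: Slim round spray can, aluminium with a white band, 50 mm in diameter up to 92 mm, then a white nozzle 32 mm in diameter to 108 mm. Loose, about 160 g. Origin: centre of the underside, z up.
- tin: Square tin with a paper band, 50 x 50 mm, 84 mm high, round dark stopper 34 mm in diameter on top, to 95 mm. Loose, about 200 g. Origin: centre of the underside, z up; flat sides face its x and y, within 0.1 rad of the caddy's. Every container has finger room on the two sides lying square to the line from it to the magnifier.
- tape_roll: Bystander: clear tape roll lying flat on the sample tile, 40 mm in diameter, hole 24 mm, 19 mm high. Loose. Origin: centre of the underside.
- ink_pot: Bystander: small ink pot with a black cap in the side tray, 25 mm in diameter, 22 mm high. Loose. Origin: centre of the underside.

How it is judged:
By the outcome, as a careful person would: the job done as asked, in the order asked, and still so for the second after the job is handed in, with the robot touching nothing.
It also fails if it takes over 144 s, if anything falls off the work surface, if the arm or the gripper's body presses on something with over 40 N, if the wrist force passes 120 N, or if a joint passes its speed limit or range.

### The arm

A 6-joint arm with a two-finger parallel gripper is mounted at the origin on the work surface. World frame = base frame: x ahead of the robot, y to its left, z up, the work surface at z = 0. Lengths are in mm, angles in rad, forces in N, time in s.
With the tool pointing down it reaches from about 350 to 775 mm from the base axis. Payload 7.3 kg.
Tool frame: the origin (TCP) lies midway between the tips of the shut fingers; the grasp point (between the pads) lies 19 mm behind it; z points along the fingers, y is the line along which they close (so a half turn about z gives the same grasp; the last joint's range is limited). The gripper opens to 92 mm and grips with 3 to 60 N. Pads are 19 mm wide; open, the fingers measure 130 mm over their backs; the gripper's body (75 mm by 190 mm) begins 47 mm behind the grasp point.
Start: joints at [1.035, 0.342, 1.524, -0, 1.275, -0.146], TCP at [199.489, 485.643, 226.741] pointing down, gripper open.
Joint ranges: [-2.53, 2.53], [-0.77, 2.02], [0.04, 2.7], [-1, 4.14], [0.28, 2.66], [-3.11, 3.11]. Speed limits (rad/s): [2.57, 2.57, 3.14, 3.14, 3.14, 3.14].

### API

Orientations are given as [roll, pitch, yaw] about the fixed x, y, z axes, in that order (R = Rz(yaw) Ry(pitch) Rx(roll)).
In Python, from plant import bot gives the robot as it stands. The module is installed in compiled form; this text tells all that it offers.
- The arm moves only by the shell command python3 -m crank 'ROWS' [OPENING]. ROWS is JSON, a list of rows, each a list of 6 numbers: the shift along the tool's x, y, z in m, then the turn, a rotation vector about the tool's x, y, z in rad. In form: [[dx, dy, dz, wx, wy, wz], ...]. A call has 1 to 5 rows; each row shifts and turns the commanded pose from where the row before left it, along the tool's axes as they then stand; what a row does not reach is not made up. A row lasts 1/8 s, in which the tool goes at most 62.5 mm and 10.7 degrees, less where a joint would pass 70% of its speed; a pose out of reach is approached as far as the arm can. A call is refused whole if a number of a shift passes 0.0625 or a number of a turn 0.188, either way. A call with a gripper value outside its range is refused whole. OPENING is the opening in per cent of the stroke, from 0 (shut) to 100 (fully open), set as the call begins (- or left out, the last holds). The fingers move at their own pace and stop on an object; the grip force is fixed at half the most. Time passes only in rows, so rows that do not move let the fingers close. It gives the time, the measured TCP pose, the force, the opening and the grip force at its end, in the units of the state.
- bot.get_obs(): the state, without advancing time (a new reading comes with each control period).
- bot.capture(name): name is "scene" or "side" or "wrist"; returns a dict with "color" (384x512x3 uint8, blue, green, red), "fov_y" (degrees; the focal length in pixels is half the picture's height over the tangent of half this angle, whatever the lens; pixels are square), "cx", "cy" (the principal point, pixels), "extrinsics" (4x4, takes a point from world to camera coordinates); the wrist camera has in their place "tool_from_camera" (4x4, takes a point from camera to tool coordinates, whose origin is the TCP and whose axes are the flange's). Camera axes: x right, y up, looking along -z (the intrinsics and any distortion apply to the point x, -y, -z); pixel columns grow to the right and rows downward; lengths in mm; the calibration is good to about 2 mm. A picture is of the moment at which its call begins: read the wrist's pose just before it. There is no depth.
- bot.close_job(): hands the job in; it is judged then, once.
The state is a dict: "time": time; "joint_positions": joint angles; "dq": joint speeds; "tau": joint torques, N m; "tool_pos": TCP position; "tcp_rot": TCP orientation; "contact_force": force on the tool from outside, world axes, zero at the start; "moment": the same for the moment, N m; "grip_width": finger opening in mm; "finger_force": force on a finger pad.
Only numpy, scipy, OpenCV 4.12 (cv2) and the standard library are available. Lean on these libraries where they do the work, as an engineer would, in place of code of your own. Each camera call takes 0.05 s, during which the arm holds its last target. There are 200 camera calls.

## Working session

There is one attempt and no reset: what is moved stays moved. The work goes in short steps, Python scripts to look and compute and a shell command to move; the robot and the scene stay as the last step left them, time stands still between calls to the robot, and variables do not carry over. Pictures are saved under pics/ and viewed, at most 14 in all, crops included, and the job is handed in when it is done.

```bash
mkdir -p pics; python3 - <<'E'
from plant import bot
import cv2,numpy as np
o=bot.get_obs();print({k:np.round(v,3).tolist() for k,v in o.items()})
for n in("scene","side","wrist"):
    c=bot.capture(n);cv2.imwrite(f"pics/{n}0.png",c["color"]);np.set_printoptions(suppress=True,precision=4)
    print(n,{k:v for k,v in c.items() if k!="color"})
ims=[cv2.imread(f"pics/{n}0.png") for n in("scene","side")]
E
```

```text
{'time': 0.0, 'joint_positions': [1.035, 0.343, 1.525, -0.0, 1.275, -0.146], 'dq': [0.001, -0.003, -0.001, 0.001, 0.001, 0.001], 'tau': [0.001, -43.124, -24.422, 0.072, 0.056, -0.0], 'tool_pos': [199.297, 485.277, 226.041], 'tcp_rot': [-3.14, -0.0, 2.752], 'contact_force': [0.612, -0.569, 0.028], 'moment': [-0.033, -0.0, -0.036], 'finger_force': 0.0, 'grip_width': 91.815}
scene {'fov_y': 51.30052263413374, 'cx': 255.50850401789472, 'cy': 191.96439429659375, 'extrinsics': array([[   -0.5588,     0.8293,    -0.0022,   303.5561],
       [   -0.6361,    -0.4269,     0.6428,   298.2327],
       [    0.5321,     0.3606,     0.7661, -1154.4593],
       [    0.    ,     0.    ,     0.    ,     1.    ]])}
side {'fov_y': 46.944614365505245, 'cx': 256.5898735171916, 'cy': 201.4615402615294, 'extrinsics': array([[   0.9614,   -0.2743,    0.021 , -492.5813],
       [   0.1168,    0.4761,    0.8716, -100.5281],
       [  -0.2491,   -0.8355,    0.4898, -857.7033],
       [   0.    ,    0.    ,    0.    ,    1.    ]])}
wrist {'fov_y': 60.67956012166397, 'cx': 260.5658784501974, 'cy': 193.12474064106763, 'tool_from_camera': array([[   0.0005,    0.9586,    0.2847,   78.3679],
       [   1.    ,   -0.0007,    0.0004,    0.4156],
       [   0.0006,    0.2847,   -0.9586, -158.4215],
       [   0.    ,    0.    ,    0.    ,    1.    ]])}
```

View pics/scene0.png

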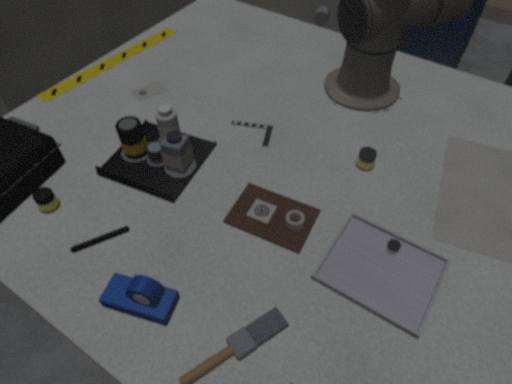

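View pics/side0.png

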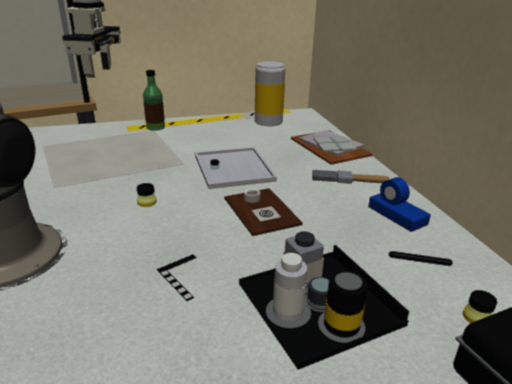

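View pics/wrist0.png

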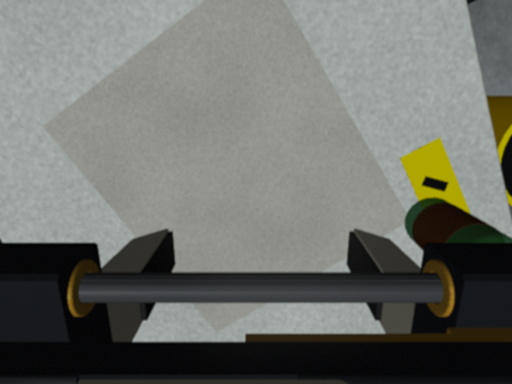

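The scene view shows the caddy around (155,155), tile (270,215), tray (380,270). The side view shows the caddy (320,305), tile (263,210), tray (234,167). The wrist view shows only blank mat.

```bash
cat > h.py <<'E'
import numpy as np,cv2
from scipy.spatial.transform import Rotation as R
from plant import bot
np.set_printoptions(suppress=True,precision=1)
def toolT():
    o=bot.get_obs();T=np.eye(4);T[:3,:3]=R.from_euler('xyz',o['tcp_rot']).as_matrix();T[:3,3]=o['tool_pos'];return T
def cam(name,save=None):
    T=toolT();c=bot.capture(name)
    c['E']=np.array(c['extrinsics']) if 'extrinsics' in c else np.linalg.inv(T@c['tool_from_camera'])
    c['f']=c['color'].shape[0]/2/np.tan(np.radians(c['fov_y'])/2)
    if save: cv2.imwrite(f'pics/{save}.png',c['color'])
    np.save(f'pics/{save or name}.npy',{k:v for k,v in c.items()},allow_pickle=True)
    return c
def load(n): return np.load(f'pics/{n}.npy',allow_pickle=True).item()
def proj(c,P):
    P=np.atleast_2d(P);q=P@c['E'][:3,:3].T+c['E'][:3,3]
    return np.c_[c['cx']+c['f']*q[:,0]/-q[:,2],c['cy']-c['f']*q[:,1]/-q[:,2]]
def back(c,uv,z):
    uv=np.atleast_2d(uv).astype(float);d=np.c_[(uv[:,0]-c['cx'])/c['f'],-(uv[:,1]-c['cy'])/c['f'],-np.ones(len(uv))]
    Rm=c['E'][:3,:3];o=-Rm.T@c['E'][:3,3];d=d@Rm
    return o+d*((z-o[2])/d[:,2])[:,None]
E
python3 - <<'E'
from h import *
s=cam('scene','scene1');d=cam('side','side1')
for n,c,pts,z in[('tray',s,[(355,217),(447,265),(418,334),(313,276)],14),('tray',d,[(195,164),(259,150),(275,181),(207,187)],14),
 ('tile',s,[(254,186),(320,210),(302,249),(225,216)],8),('tile',d,[(225,203),(270,188),(301,220),(258,232)],8),
 ('print',s,[(262,210)],8),('print',d,[(266,213)],8),('tape',s,[(295,218)],19),('ink',s,[(394,243)],22),('ink',d,[(214,163)],22),
 ('caddy',s,[(216,147),(180,197),(98,168)],12),('caddy',d,[(240,288),(335,250),(407,310),(297,355)],12),
 ('jar',s,[(129,126)],88),('jar',d,[(349,283)],88),('can',s,[(165,110)],108),('can',d,[(291,261)],108),('tin',s,[(175,139)],95),('tin',d,[(305,239)],95),('lou',s,[(155,147)],36),('lou',d,[(320,285)],36)]:
    print(n,back(c,pts,z)[:,:2].tolist().__repr__())
E
```

```text
tray [[442.06585592932515, 184.49283809956643], [448.64848532235874, 379.83674471053473], [609.6624355651027, 379.26885047187363], [612.8271263758759, 177.57893324522723]]
tray [[422.1629189438122, 296.14635407214985], [619.5298905803324, 350.9993729612037], [602.6276469685149, 146.95694992632616], [429.39856705535834, 154.90315031650755]]
tile [[484.84339758408515, -43.454102219749814], [462.20299111647273, 112.99576964329341], [569.1689513488627, 129.48018839908244], [589.2290956796136, -47.37802150391201]]
tile [[457.396405889101, 76.79052806063737], [582.380095997311, 124.18890645025385], [603.2316666361285, -37.120942520919016], [498.073711577583, -60.20107346639156]]
print [[531.8650733205429, 9.225123764954958]]
print [[537.124507581382, 10.182493572331168]]
tape [[518.1082604682865, 82.49348790660332]]
ink [[463.9336090920929, 276.9366233174907]]
ink [[470.3802553736117, 273.39807050432285]]
caddy [[434.8370006172777, -190.06952705600708], [605.0242681960883, -158.8770240748351], [645.3365120838414, -376.5864840757356]]
caddy [[417.22924312636303, -227.79462347087326], [625.5270676149853, -164.8063771525093], [669.4117675397127, -349.5596975618694], [461.42868090384127, -390.88615253158997]]
jar [[551.0322013731518, -344.8245875964303]]
jar [[556.884092868785, -344.33685598922176]]
can [[478.5630806050474, -295.3932598824771]]
can [[480.3864101784832, -295.914265636701]]
tin [[530.5623572616389, -221.7949629346282]]
tin [[531.202938960658, -227.4029741801446]]
lou [[534.4004532119433, -293.30153600725214]]
lou [[541.7041696727647, -281.26060336406647]]
```

```bash
cat > go.py <<'E'
# usage: go.py x y z yaw : turn needed (tool wz) and then shift in the turned tool axes
import sys;from h import *
x,y,z,w=map(float,sys.argv[1:5]);o=bot.get_obs();yaw=o['tcp_rot'][2]
wz=-((w-yaw+np.pi)%(2*np.pi)-np.pi)
M=R.from_euler('xyz',[np.pi,0,w]).as_matrix();d=M.T@(np.array([x,y,z])-o['tool_pos'])
print('t %.2f'%o['time'],'turn wz %.3f'%wz,'then shift mm',d,'tilt',np.round(o['tcp_rot'],4),'q6 %.2f'%o['joint_positions'][5])
E
python3 -m crank '[[0,0,0,0,0,0.166],[0,0,0,0,0,0.166],[0,0,0,0,0,0.166],[0,0,0,0,0,0.166],[0,0,0,0,0,0.166]]' 100
python3 -m crank '[[0,0,0,0,0,0.162],[-0.058,0.012,-0.002,0,0,0],[-0.058,0.012,-0.002,0,0,0],[-0.058,0.012,-0.002,0,0,0],[-0.058,0.012,-0.002,0,0,0]]'
python3 -m crank '[[-0.058,0.012,-0.002,0,0,0],[-0.058,0.012,-0.002,0,0,0],[-0.058,0.012,-0.002,0,0,0],[-0.058,0.012,-0.002,0,0,0],[-0.058,0.012,-0.002,0,0,0]]'
python3 -m crank '[[-0.058,0.012,-0.002,0,0,0],[-0.058,0.012,-0.002,0,0,0],[-0.058,0.012,-0.002,0,0,0],[-0.058,0.012,-0.002,0,0,0],[-0.058,0.012,-0.002,0,0,0]]'
python3 -m crank '[[0,0,0,0,0,0],[0,0,0,0,0,0]]'
python3 go.py 520 -285 260 1.76
python3 - <<'E'
from h import *
cam('wrist','w1');cv2.imwrite('pics/w1b.png',cv2.resize(load('w1')['color'],(800,600),interpolation=2))
E
```

```text
time: 0.88
tool_pos: [199.4, 485.6, 226.6]
tcp_rot: [-3.141, 0.0, 1.916]
contact_force: [-0.2, 0.4, -0.3]
grip_width: 92.1
finger_force: 0.0
time: 1.5
tool_pos: [290.6, 265.1, 234.9]
tcp_rot: [3.141, -0.0, 1.76]
contact_force: [1.7, 0.4, 0.7]
grip_width: 91.8
finger_force: 0.0
time: 2.12
tool_pos: [404.1, -8.8, 245.0]
tcp_rot: [3.141, 0.0, 1.759]
contact_force: [0.0, 0.9, -0.4]
grip_width: 91.7
finger_force: 0.0
time: 2.75
tool_pos: [517.5, -282.3, 254.7]
tcp_rot: [3.141, -0.0, 1.76]
contact_force: [1.4, -0.3, 0.6]
grip_width: 91.9
finger_force: 0.0
time: 3.0
tool_pos: [516.6, -279.8, 254.1]
tcp_rot: [-3.141, -0.001, 1.76]
contact_force: [-0.5, -0.1, 1.1]
grip_width: 92.0
finger_force: 0.0
t 3.00 turn wz -0.000 then shift mm [-5.8  2.3 -5.9] tilt [-3.1 -0.   1.8] q6 -0.82
```

View pics/w1b.png

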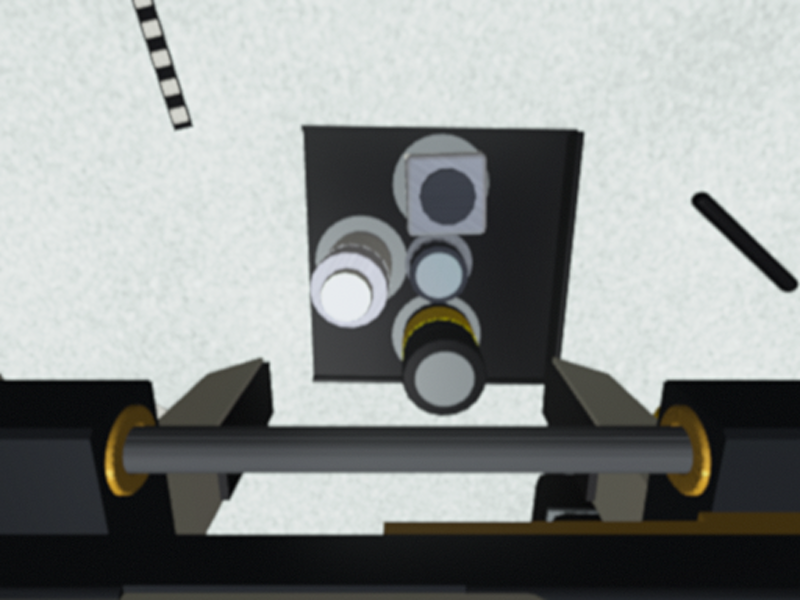

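The wrist view (800x600) shows the caddy square to the image: tin stopper at (447,196), can nozzle (346,297), jar cap (444,379), lens (439,273), with the rail on the right.

```bash
python3 - <<'E'
from h import *
c=load('w1');k=1.5625
for n,uv,z in[('tin',(447,196),101),('tinCorners',[(408,154),(486,153),(484,234),(408,233)],90),('can',(346,297),114),('canrim',(349,289),98),('jar',(444,379),94),('jarlo',(444,373),94),('loupe',(439,273),42),('lips',[(304,127),(314,380)],12),('rail',(580,131),36),('platefront',(545,382),6)]:
    print(n,back(c,np.atleast_2d(uv)/k,z)[:,:2].tolist().__repr__())
g=cv2.resize(c['color'],None,fx=3,fy=3,interpolation=cv2.INTER_CUBIC)[210:830,540:1160]
cv2.imwrite('pics/w1crop.png',cv2.resize(g,(600,600)))
E
```

```text
tin [[529.2439090796643, -224.88311484874248]]
tinCorners [[501.82506571432845, -205.65856112617567], [548.0235034126687, -196.21948494770808], [558.133113528381, -244.3167321392982], [510.8635589645584, -252.7334485597608]]
can [[480.57899996362664, -294.3541866096932]]
canrim [[480.52476412143625, -293.6381257408206]]
jar [[553.4767324688487, -345.1205476740863]]
jarlo [[552.5549959219583, -340.78809276283715]]
loupe [[540.4877732016059, -284.97037105900847]]
lips [[422.68031660487065, -201.81908873448154], [458.0836005261221, -403.4397104331363]]
rail [[616.8116226030792, -168.3391007983763]]
platefront [[654.503910912517, -370.50530626998085]]
```

View pics/w1crop.png

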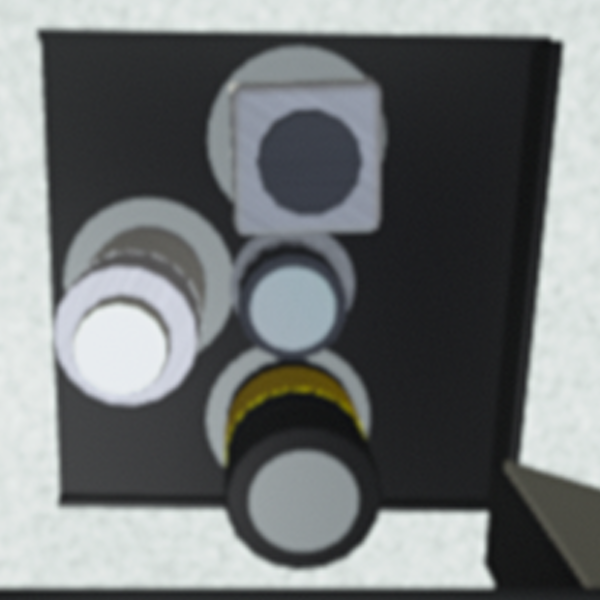

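Crop: jar cap centre (303,495), tin square (232..381, 80..234), can and loupe tops clear. The positions agree across all three cameras to 2–4 mm. I'll start with the tin.

```bash
python3 go.py 529.5 -225 56 1.76
```

```text
t 3.05 turn wz 0.000 then shift mm [ 50.8  22.8 198.6] tilt [-3.1 -0.   1.8] q6 -0.82
```

```bash
python3 -m crank '[[0.0508,0.0228,0,0,0,0],[0,0,0.05,0,0,0],[0,0,0.05,0,0,0],[0,0,0.05,0,0,0],[0,0,0.03,0,0,0]]' 
python3 -m crank '[[0,0,0.0185,0,0,0],[0,0,0,0,0,0],[0,0,0,0,0,0]]'; python3 go.py 529.5 -225 56 1.76
```

```text
time: 3.68
tool_pos: [528.7, -223.9, 73.1]
tcp_rot: [-3.14, -0.002, 1.762]
contact_force: [0.5, 0.2, 0.5]
grip_width: 91.7
finger_force: 0.0
time: 4.05
tool_pos: [530.5, -225.7, 57.6]
tcp_rot: [3.14, 0.001, 1.761]
contact_force: [-0.2, 0.4, 1.0]
grip_width: 91.7
finger_force: 0.0
t 4.05 turn wz 0.001 then shift mm [ 0.9 -0.8  1.6] tilt [3.1 0.  1.8] q6 -0.73
```

```bash
python3 -m crank '[[0,0,0,0,0,0],[0,0,0,0,0,0],[0,0,0,0,0,0],[0,0,0,0,0,0]]' 0
python3 -m crank '[[0,0,0,0,0,0],[0,0,0,0,0,0],[0,0,0,0,0,0],[0,0,0,0,0,0]]'; python3 go.py 529.5 -225 56 1.76
```

```text
time: 4.55
tool_pos: [529.9, -226.2, 56.3]
tcp_rot: [3.141, 0.0, 1.76]
contact_force: [-0.3, 0.6, 0.7]
grip_width: 56.5
finger_force: 0.0
time: 5.05
tool_pos: [530.0, -226.2, 56.2]
tcp_rot: [3.141, 0.0, 1.76]
contact_force: [1.2, 0.4, -0.1]
grip_width: 50.0
finger_force: 29.7
t 5.05 turn wz -0.000 then shift mm [ 1.3 -0.3  0.2] tilt [3.1 0.  1.8] q6 -0.73
```

```bash
python3 -m crank '[[0,0,-0.01,0,0,0],[0,0,-0.04,0,0,0],[0,0,-0.05,0,0,0],[0,0,-0.05,0,0,0],[0,0,-0.04,0,0,0]]' 
python3 -m crank '[[0.025,0.0065,0,0,0,0],[0.05,0.013,0,0,0,0],[0.05,0.013,0,0,0,0],[0.05,0.013,0,0,0,0],[0.05,0.013,0,0,0,0]]' 
python3 -m crank '[[0.05,0.013,0,0,0,0],[0.05,0.013,0,0,0,0],[0.05,0.013,0,0,0,0],[0.05,0.013,0,0,0,0],[0.05,0.013,0,0,0,0]]' 
python3 -m crank '[[0.05,0.013,0,0,0,0],[0.03,0.008,0,0,0,0],[0,0,0,0,0,0],[0,0,0,0,0,0]]' 
python3 go.py 568 346 256 1.76
python3 - <<'E'
from h import *
cam('wrist','w2');cv2.imwrite('pics/w2b.png',cv2.resize(load('w2')['color'],(800,600),interpolation=2))
E
```

```text
time: 5.68
tool_pos: [529.8, -226.1, 249.0]
tcp_rot: [3.14, 0.001, 1.76]
contact_force: [0.8, 0.1, -2.6]
grip_width: 50.4
finger_force: 29.7
time: 6.3
tool_pos: [544.6, 7.4, 246.7]
tcp_rot: [3.142, -0.0, 1.76]
contact_force: [0.9, -0.2, -1.9]
grip_width: 49.8
finger_force: 29.7
time: 6.92
tool_pos: [561.5, 265.1, 246.7]
tcp_rot: [-3.141, 0.0, 1.76]
contact_force: [0.6, 0.4, -2.0]
grip_width: 50.0
finger_force: 29.7
time: 7.42
tool_pos: [567.3, 345.4, 246.3]
tcp_rot: [-3.141, 0.001, 1.76]
contact_force: [-0.6, 0.2, -2.0]
grip_width: 50.0
finger_force: 29.7
t 7.42 turn wz -0.000 then shift mm [ 0.4  0.8 -9.7] tilt [-3.1  0.   1.8] q6 0.24
```

View pics/w2b.png

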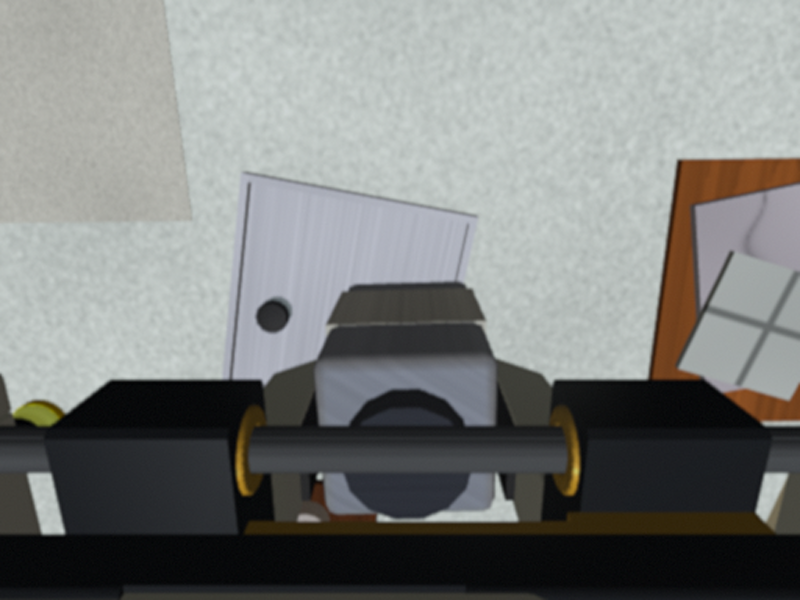

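The wrist view shows the tin held square between the fingers. The tray's far corners are at (244,173) and (476,216), and the ink pot is at (272,315).

```bash
python3 - <<'E'
from h import *
c=load('w2')
p=back(c,np.array([(244,173),(476,216),(230,380),(272,315)])/1.5625,14)[:,:2];print(p)
e=p[1]-p[0];w=np.arctan2(e[1],e[0]);print(np.linalg.norm(e),w,'left edge',np.arctan2(*(-(p[0]-p[2]))[[0,1]]))
print((p[0]+p[1])/2+105*np.array([np.sin(w),-np.cos(w)]))
E
```

```text
[[436.1 382.4]
 [611.8 384. ]
 [441.2 212.9]
 [469.1 276.2]]
175.7554600306431 0.008627651620912374 left edge 3.111494582752547
[524.9 278.2]
```

```bash
python3 -m crank '[[-0.006,-0.0025,0.03,0,0,0],[0,0,0.05,0,0,0],[0,0,0.05,0,0,0],[0,0,0.035,0,0,0],[0,0,0.015,0,0,0]]' 
python3 -m crank '[[0,0,0.005,0,0,0],[0,0,0.001,0,0,0],[0,0,0,0,0,0]]'
python3 -m crank '[[0,0,0.002,0,0,0],[0,0,0.0,0,0,0]]'
```

```text
time: 8.1
tool_pos: [565.5, 338.0, 64.4]
tcp_rot: [-3.138, 0.001, 1.758]
contact_force: [-0.4, 0.2, -2.0]
grip_width: 50.1
finger_force: 29.7
time: 8.48
tool_pos: [567.0, 340.1, 61.8]
tcp_rot: [3.139, -0.001, 1.76]
contact_force: [-0.6, 0.7, -1.5]
grip_width: 49.8
finger_force: 29.7
time: 8.72
tool_pos: [566.2, 339.9, 58.5]
tcp_rot: [3.141, -0.0, 1.76]
contact_force: [0.3, 0.3, -2.6]
grip_width: 49.9
finger_force: 29.7
```

```bash
for i in 1 2; do python3 -m crank '[[0,0,0.001,0,0,0],[0,0,0.0,0,0,0]]'|sed -n '2p;4p'; done;  python3 -m crank '[[0,0,0.0005,0,0,0],[0,0,0.0,0,0,0]]'
```

```text
tool_pos: [566.2, 339.7, 57.1]
contact_force: [-0.4, 0.5, -1.6]
tool_pos: [566.2, 339.8, 56.2]
contact_force: [0.1, 0.5, -1.6]
time: 9.48
tool_pos: [566.3, 339.8, 56.2]
tcp_rot: [3.141, -0.0, 1.76]
contact_force: [-1.7, 0.1, 3.3]
grip_width: 49.9
finger_force: 29.7
```

```bash
python3 -m crank '[[0,0,0,0,0,0],[0,0,0,0,0,0],[0,0,0,0,0,0],[0,0,0,0,0,0],[0,0,0,0,0,0]]' 100
python3 -m crank '[[0,0,-0.02,0,0,0],[0,0,-0.05,0,0,0],[0,0,-0.05,0,0,0],[0,0,-0.03,0,0,0],[0,0,0,0,0,0]]' 
python3 go.py 553.2 -344 206 1.76
```

```text
time: 10.1
tool_pos: [566.2, 339.8, 55.7]
tcp_rot: [3.142, -0.0, 1.76]
contact_force: [-0.0, -0.3, -0.3]
grip_width: 90.6
finger_force: 0.0
time: 10.72
tool_pos: [567.4, 340.3, 208.9]
tcp_rot: [3.136, -0.002, 1.76]
contact_force: [0.2, -0.7, 0.5]
grip_width: 92.2
finger_force: 0.0
t 10.72 turn wz -0.000 then shift mm [-669.5 -142.7    2.9] tilt [ 3.1 -0.   1.8] q6 0.24
```

```bash
python3 -m crank '[[-0.0558,-0.0119,0,0,0,0],[-0.0558,-0.0119,0,0,0,0],[-0.0558,-0.0119,0,0,0,0],[-0.0558,-0.0119,0,0,0,0],[-0.0558,-0.0119,0,0,0,0]]' >/dev/null
python3 -m crank '[[-0.0558,-0.0119,0,0,0,0],[-0.0558,-0.0119,0,0,0,0],[-0.0558,-0.0119,0,0,0,0],[-0.0558,-0.0119,0,0,0,0],[-0.0558,-0.0119,0,0,0,0]]' >/dev/null
python3 -m crank '[[-0.0558,-0.0119,0,0,0,0],[-0.0558,-0.0119,0,0,0,0],[0,0,0,0,0,0],[0,0,0,0,0,0]]'
python3 go.py 553.2 -344 56 1.76
```

```text
time: 12.48
tool_pos: [551.2, -344.1, 204.0]
tcp_rot: [-3.14, -0.003, 1.759]
contact_force: [-0.4, 0.9, -0.4]
grip_width: 91.9
finger_force: 0.0
t 12.47 turn wz -0.001 then shift mm [ -0.3   2.  148. ] tilt [-3.1 -0.   1.8] q6 -0.86
```

```bash
python3 -m crank '[[0,0.002,0.05,0,0,0],[0,0,0.05,0,0,0],[0,0,0.035,0,0,0],[0,0,0.0125,0,0,0],[0,0,0,0,0,0]]' >/dev/null
python3 -m crank '[[0,0,0,0,0,0]]'
python3 -c "
from h import *
cam('wrist','j0')"
python3 -m crank '[[0,0,0,0,0,0],[0,0,0,0,0,0],[0,0,0,0,0,0],[0,0,0,0,0,0],[0,0,0,0,0,0]]' 0 >/dev/null
python3 -m crank '[[0,0,0,0,0,0],[0,0,0,0,0,0],[0,0,0,0,0,0]]'
python3 -c "
from h import *
cam('wrist','j1');a=np.hstack([load('j0')['color'],load('j1')['color']]);cv2.imwrite('pics/j.png',cv2.resize(a,(800,300),interpolation=3))"
```

```text
time: 13.22
tool_pos: [554.8, -344.7, 60.1]
tcp_rot: [3.139, 0.002, 1.76]
contact_force: [-0.0, -1.1, -0.3]
grip_width: 91.8
finger_force: 0.0
time: 14.28
tool_pos: [553.8, -344.4, 58.2]
tcp_rot: [3.141, 0.0, 1.76]
contact_force: [0.7, 0.2, 1.6]
grip_width: 57.3
finger_force: 30.0
```

View pics/j.png

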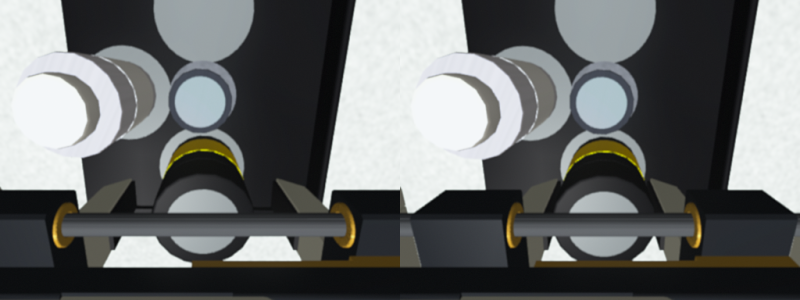

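Before and after closing, the jar's disc stays centred between the fingers (203 against 203.5 px). It didn't shift.

```bash
python3 -m crank '[[0,0,-0.01,0,0,0],[0,0,-0.04,0,0,0],[0,0,-0.05,0,0,0],[0.025,0.0053,0,0,0,0],[0.0498,0.0107,0,0,0,0]]'
python3 -m crank '[[0.0498,0.0107,0,0,0,0],[0.0498,0.0107,0,0,0,0],[0.0498,0.0107,0,0,0,0],[0.0498,0.0107,0,0,0,0],[0.0498,0.0107,0,0,0,0]]' >/dev/null
python3 -m crank '[[0.0498,0.0107,0,0,0,0],[0.0498,0.0107,0,0,0,0],[0.0498,0.0107,0,0,0,0],[0.0498,0.0107,0,0,0,0],[0.025,0.0053,0,0,0,0]]' >/dev/null
python3 -m crank '[[0,0,0,0,0,0],[0,0,0,0,0,0]]'
python3 go.py 566 216 58.2 1.76
```

```text
time: 14.95
tool_pos: [555.4, -268.7, 159.3]
tcp_rot: [3.14, 0.002, 1.757]
contact_force: [0.6, 0.5, -1.6]
grip_width: 57.4
finger_force: 30.0
time: 16.45
tool_pos: [566.2, 215.2, 158.4]
tcp_rot: [-3.141, 0.0, 1.76]
contact_force: [-0.3, -0.3, -2.0]
grip_width: 57.1
finger_force: 30.0
t 16.45 turn wz -0.000 then shift mm [  0.8  -0.1 100.2] tilt [-3.1  0.   1.8] q6 0.05
```

```bash
python3 -m crank '[[0.001,0,0.035,0,0,0],[0,0,0.04,0,0,0],[0,0,0.018,0,0,0],[0,0,0.004,0,0,0],[0,0,0,0,0,0]]' >/dev/null
python3 -m crank '[[0,0,0.001,0,0,0],[0,0,0,0,0,0]]'|sed -n '2p;4p'
for i in 1 2; do python3 -m crank '[[0,0,0.001,0,0,0],[0,0,0.0,0,0,0]]'|sed -n '2p;4p'; done
```

```text
tool_pos: [566.5, 217.0, 61.1]
contact_force: [-0.2, 0.2, -1.8]
tool_pos: [566.0, 217.0, 59.3]
contact_force: [-1.9, 0.3, -1.5]
tool_pos: [566.1, 217.0, 58.2]
contact_force: [0.6, -0.3, -0.7]
```

```bash
python3 -m crank '[[0,0,0.0006,0,0,0],[0,0,0,0,0,0]]'|sed -n '2p;4p'
python3 -m crank '[[0,0,0,0,0,0],[0,0,0,0,0,0],[0,0,0,0,0,0],[0,0,0,0,0,0],[0,0,0,0,0,0]]' 100
python3 -m crank '[[0,0,-0.02,0,0,0],[0,0,-0.05,0,0,0],[0,0,-0.05,0,0,0],[0,0,-0.03,0,0,0],[0,0,0,0,0,0]]'|sed -n '2p' 
python3 go.py 480.6 -294.2 206 0.189
```

```text
tool_pos: [566.2, 217.0, 58.2]
contact_force: [-0.8, 0.6, 5.2]
time: 18.7
tool_pos: [566.1, 217.0, 57.6]
tcp_rot: [-3.142, -0.0, 1.76]
contact_force: [0.3, -0.3, 0.2]
grip_width: 91.4
finger_force: 0.0
tool_pos: [567.3, 217.3, 210.4]
t 19.32 turn wz 1.571 then shift mm [-181.3  486.1    4.4] tilt [ 3.1 -0.   1.8] q6 0.05
```

```bash
python3 -m crank '[[0,0,0,0,0,0.1746],[0,0,0,0,0,0.1746],[0,0,0,0,0,0.1746],[0,0,0,0,0,0.1746],[0,0,0,0,0,0.1746]]' >/dev/null
python3 -m crank '[[0,0,0,0,0,0.1746],[0,0,0,0,0,0.1746],[0,0,0,0,0,0.1746],[0,0,0,0,0,0.1746],[-0.0201,0.054,0,0,0,0]]' 
python3 -m crank '[[-0.0201,0.054,0,0,0,0],[-0.0201,0.054,0,0,0,0],[-0.0201,0.054,0,0,0,0],[-0.0201,0.054,0,0,0,0],[-0.0201,0.054,0,0,0,0]]' >/dev/null
python3 -m crank '[[-0.0201,0.054,0,0,0,0],[-0.0201,0.054,0,0,0,0],[-0.0201,0.054,0,0,0,0],[0,0,0,0,0,0],[0,0,0,0,0,0]]' 
python3 go.py 480.6 -294.2 58 0.189
```

```text
time: 20.58
tool_pos: [555.9, 161.9, 205.3]
tcp_rot: [-3.141, 0.002, 0.19]
contact_force: [0.3, -1.6, 1.5]
grip_width: 91.8
finger_force: 0.0
time: 21.82
tool_pos: [478.9, -293.6, 206.2]
tcp_rot: [-3.139, 0.001, 0.188]
contact_force: [-0.3, -0.4, -0.2]
grip_width: 91.8
finger_force: 0.0
t 21.82 turn wz -0.001 then shift mm [  1.6   0.9 148.2] tilt [-3.1  0.   0.2] q6 0.70
```

```bash
python3 -m crank '[[0.0015,0.001,0.05,0,0,0],[0,0,0.05,0,0,0],[0,0,0.035,0,0,0],[0,0,0.0125,0,0,0],[0,0,0,0,0,0]]' >/dev/null
python3 -m crank '[[0,0,0,0,0,0]]'
python3 -c "
from h import *
cam('wrist','c0')"
python3 -m crank '[[0,0,0,0,0,0],[0,0,0,0,0,0],[0,0,0,0,0,0],[0,0,0,0,0,0],[0,0,0,0,0,0]]' 0 >/dev/null
python3 -m crank '[[0,0,0,0,0,0],[0,0,0,0,0,0],[0,0,0,0,0,0]]'
python3 -c "
from h import *
cam('wrist','c1');a=np.hstack([load('c0')['color'],load('c1')['color']]);cv2.imwrite('pics/c.png',cv2.resize(a,(800,300),interpolation=3))"
```

```text
time: 22.58
tool_pos: [482.1, -295.3, 61.7]
tcp_rot: [3.14, -0.002, 0.189]
contact_force: [-0.2, -0.3, 0.3]
grip_width: 91.7
finger_force: 0.0
time: 23.62
tool_pos: [481.1, -295.1, 60.1]
tcp_rot: [-3.142, -0.0, 0.188]
contact_force: [0.4, 0.2, 0.2]
grip_width: 49.6
finger_force: 30.0
```

View pics/c.png

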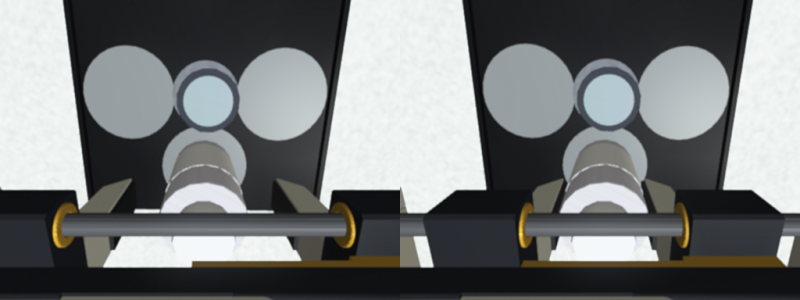

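Again the can is centred before and after closing (204 and 204 px).

```bash
python3 -m crank '[[0,0,-0.01,0,0,0],[0,0,-0.04,0,0,0],[0,0,-0.05,0,0,0],[0,0,-0.04,0,0,-0.1],[0,0,0,0,0,-0.17]]' >/dev/null
python3 -m crank '[[0,0,0,0,0,-0.17],[0,0,0,0,0,-0.17],[0,0,0,0,0,-0.17],[0,0,0,0,0,-0.17],[0,0,0,0,0,-0.17]]' >/dev/null
python3 -m crank '[[0,0,0,0,0,-0.17],[0,0,0,0,0,-0.17],[0,0,0,0,0,-0.111],[0,0,0,0,0,0],[0,0,0,0,0,0]]'
python3 go.py 530 278 200 1.76
```

```text
time: 25.55
tool_pos: [481.0, -295.0, 200.3]
tcp_rot: [3.141, -0.0, 1.757]
contact_force: [0.0, -1.0, -1.3]
grip_width: 49.3
finger_force: 30.0
t 25.55 turn wz -0.003 then shift mm [553.5 155.8   0.3] tilt [ 3.1 -0.   1.8] q6 -0.87
```

```bash
python3 -m crank '[[0.025,0.0071,0,0,0,-0.003],[0.0503,0.0142,0,0,0,0],[0.0503,0.0142,0,0,0,0],[0.0503,0.0142,0,0,0,0],[0.0503,0.0142,0,0,0,0]]' >/dev/null
python3 -m crank '[[0.0503,0.0142,0,0,0,0],[0.0503,0.0142,0,0,0,0],[0.0503,0.0142,0,0,0,0],[0.0503,0.0142,0,0,0,0],[0.0503,0.0142,0,0,0,0]]' >/dev/null
python3 -m crank '[[0.0503,0.0142,0,0,0,0],[0.025,0.0071,0,0,0,0],[0,0,0,0,0,0],[0,0,0,0,0,0]]' >/dev/null
python3 go.py 530 278 60 1.76
python3 -c "
from h import *
cv2.imwrite('pics/w3.png',cam('wrist')['color'])"
```

```text
t 27.30 turn wz 0.002 then shift mm [  1.    1.1 140. ] tilt [-3.1  0.   1.8] q6 0.16
```

View pics/w3.png

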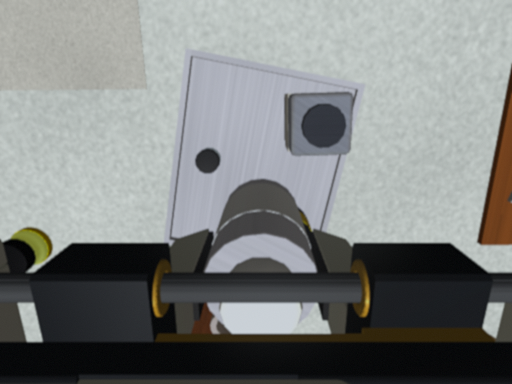

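The tin stands square in the tray at (322,125) and the ink pot is at (207,160). The space under the can is free.

```bash
python3 -m crank '[[0.001,0.001,0.045,0,0,0],[0,0,0.05,0,0,0],[0,0,0.03,0,0,0],[0,0,0.01,0,0,0],[0,0,0.002,0,0,0]]' >/dev/null
python3 -m crank '[[0,0,0.001,0,0,0],[0,0,0,0,0,0]]'|sed -n '2p;4p'
for i in 1 2; do python3 -m crank '[[0,0,0.0007,0,0,0],[0,0,0.0,0,0,0]]'|sed -n '2p;4p'; done
```

```text
tool_pos: [530.6, 278.9, 63.4]
contact_force: [-0.1, -0.2, -1.9]
tool_pos: [530.1, 278.8, 61.7]
contact_force: [-0.8, -0.5, -0.7]
tool_pos: [529.9, 278.8, 60.6]
contact_force: [0.0, -0.3, -1.6]
```

```bash
for i in 1 2; do python3 -m crank '[[0,0,0.0006,0,0,0],[0,0,0.0,0,0,0]]'|sed -n '2p;4p'; done
python3 -m crank '[[0,0,0,0,0,0],[0,0,0,0,0,0],[0,0,0,0,0,0],[0,0,0,0,0,0],[0,0,0,0,0,0]]' 100
python3 -m crank '[[0,0,-0.02,0,0,0],[0,0,-0.05,0,0,0],[0,0,-0.05,0,0,0],[0,0,-0.03,0,0,0],[0,0,0,0,0,0]]'|sed -n '2p' 
python3 go.py 540.5 -285 206 1.76
```

```text
tool_pos: [530.0, 278.8, 60.1]
contact_force: [0.4, 0.8, -1.6]
tool_pos: [530.1, 278.8, 60.0]
contact_force: [-1.4, -0.6, 4.4]
time: 29.85
tool_pos: [530.0, 278.8, 59.5]
tcp_rot: [3.142, -0.0, 1.762]
contact_force: [0.3, 0.1, -0.1]
grip_width: 91.0
finger_force: 0.0
tool_pos: [531.2, 279.2, 212.3]
t 30.48 turn wz 0.002 then shift mm [-555.9  -97.     6.3] tilt [ 3.1 -0.   1.8] q6 0.16
```

```bash
python3 -m crank '[[-0.0532,-0.0102,0,0,0,0.002],[-0.0532,-0.0102,0,0,0,0],[-0.0532,-0.0102,0,0,0,0],[-0.0532,-0.0102,0,0,0,0],[-0.0532,-0.0102,0,0,0,0]]' >/dev/null
python3 -m crank '[[0,0,0,0,0,0],[0,0,0,0,0,0],[0,0,0,0,0,0]]'
python3 -c "
from h import *
c=cam('wrist','w4');cv2.imwrite('pics/w4b.png',cv2.resize(c['color'][:250],(800,391),interpolation=2))"
```

```text
time: 31.48
tool_pos: [529.9, 9.2, 209.0]
tcp_rot: [-3.141, -0.001, 1.762]
contact_force: [0.1, -0.3, 0.0]
grip_width: 91.5
finger_force: 0.0
```

View pics/w4b.png

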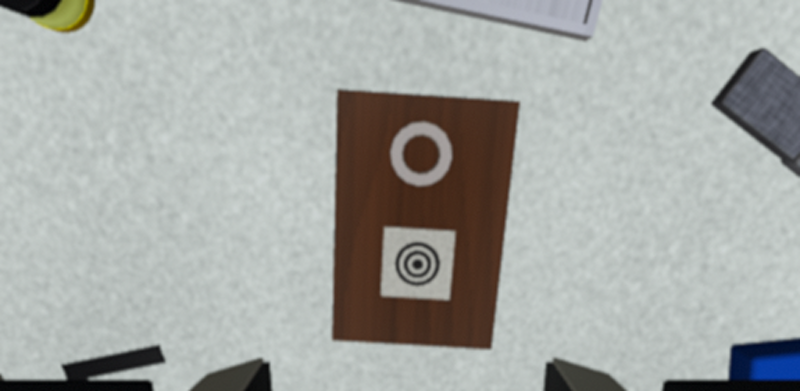

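```bash
python3 - <<'E'
from h import *
c=load('w4');k=1.5625
print('print',back(c,np.array([(417.5,264)])/k,8)); q=back(c,np.array([(384,227),(456,231),(450,300),(381,297)])/k,8);print('card',q,q.mean(0))
print('tape',back(c,np.array([(421,154)])/k,27))
for n,uv in(('w1',(439/1.5625,273/1.5625)),('c0',(208*1.28,100*1.28)),('c1',(609*1.28-512,99.5*1.28)),('j0',(200*1.28,102*1.28)),('j1',(599.5*1.28-512,102*1.28))): print(n,back(load(n),uv,42))
E
python3 go.py 540.5 -285 206 1.76
```

```text
print [[536.1   9.9   8. ]]
card [[507.9  31.4   8. ]
 [558.   38.2   8. ]
 [564.7 -11.9   8. ]
 [514.8 -19.3   8. ]] [536.3   9.6   8. ]
tape [[523.1  84.6  27. ]]
w1 [[ 540.5 -285.    42. ]]
c0 [[ 540.9 -286.1   42. ]]
c1 [[ 540.4 -286.5   42. ]]
j0 [[ 540.2 -286.2   42. ]]
j1 [[ 538.8 -285.7   42. ]]
t 31.52 turn wz 0.002 then shift mm [-290.9  -45.     3.2] tilt [-3.1 -0.   1.8] q6 -0.32
```

```bash
python3 -m crank '[[-0.0584,-0.009,0,0,0,0.002],[-0.0584,-0.009,0,0,0,0],[-0.0584,-0.009,0,0,0,0],[-0.0584,-0.009,0,0,0,0],[-0.0584,-0.009,0,0,0,0]]' >/dev/null
python3 -m crank '[[0,0,0.05,0,0,0],[0,0,0.05,0,0,0],[0,0,0.04,0,0,0],[0,0,0,0,0,0],[0,0,0,0,0,0]]'
python3 go.py 540.3 -286 12 1.76
```

```text
time: 32.78
tool_pos: [541.8, -287.3, 71.1]
tcp_rot: [3.14, 0.002, 1.759]
contact_force: [-0.3, 0.8, 1.0]
grip_width: 91.7
finger_force: 0.0
t 32.77 turn wz -0.001 then shift mm [ 1.6 -1.2 59.1] tilt [3.1 0.  1.8] q6 -0.80
```

```bash
python3 -m crank '[[0.001,-0.001,0.03,0,0,0],[0,0,0.02,0,0,0],[0,0,0.006,0,0,0],[0,0,0,0,0,0],[0,0,0,0,0,0]]'
python3 -c "
from h import *
c=cam('wrist','l0')"
python3 go.py 540.3 -286 12 1.76
```

```text
time: 33.4
tool_pos: [540.2, -287.1, 15.0]
tcp_rot: [3.14, 0.002, 1.759]
contact_force: [-0.4, 0.1, 0.4]
grip_width: 91.6
finger_force: 0.0
t 33.45 turn wz -0.002 then shift mm [1.  0.4 2.8] tilt [3.1 0.  1.8] q6 -0.80
```

```bash
python3 -m crank '[[0.001,0,0.0025,0,0,0],[0,0,0,0,0,0],[0,0,0,0,0,0],[0,0,0,0,0,0],[0,0,0,0,0,0]]' 0
python3 -m crank '[[0,0,0,0,0,0],[0,0,0,0,0,0],[0,0,0,0,0,0],[0,0,0,0,0,0]]'
python3 -c "
from h import *
c=cam('wrist','l1')
print(toolT()[:3,3]);a=np.hstack([load('l0')['color'],c['color']]);cv2.imwrite('pics/l.png',cv2.resize(a,(800,300),interpolation=3))"
```

```text
time: 34.08
tool_pos: [539.2, -285.6, 11.0]
tcp_rot: [3.141, 0.0, 1.758]
contact_force: [0.5, -0.7, -0.2]
grip_width: 46.4
finger_force: 0.1
time: 34.58
tool_pos: [539.2, -285.6, 11.0]
tcp_rot: [3.142, -0.0, 1.758]
contact_force: [1.9, 0.1, 0.1]
grip_width: 43.3
finger_force: 30.0
[ 539.2 -285.6   11. ]
```

View pics/l.png

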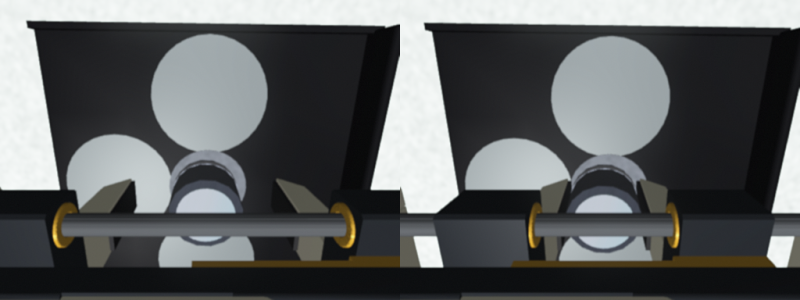

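The magnifier is centred between the pads, with the lens at (604,220) in the right half.

```bash
python3 -m crank '[[0,0,-0.01,0,0,0],[0,0,-0.03,0,0,0],[0,0,-0.04,0,0,0],[0.0285,0.0052,0,0,0,0],[0.05,0.009,0,0,0,0]]' >/dev/null
python3 -m crank '[[0.05,0.009,0,0,0,0],[0.05,0.009,0,0,0,0],[0.05,0.009,0,0,0,0],[0.04,0.0072,0,0,0,0],[0.022,0.0041,0,0,0,0]]' >/dev/null
python3 -m crank '[[0,0,0,0,0,0],[0,0,0,0,0,0],[0,0,0,0,0,0]]'
python3 go.py 536.2 9.8 13 1.76
python3 -c "
from h import *
c=cam('wrist','w5');cv2.imwrite('pics/w5b.png',c['color'][120:345])"
```

```text
time: 36.25
tool_pos: [536.6, 8.6, 91.1]
tcp_rot: [3.141, 0.0, 1.757]
contact_force: [-0.2, 0.1, -0.9]
grip_width: 43.4
finger_force: 30.0
t 36.25 turn wz -0.003 then shift mm [ 1.3 -0.2 78.1] tilt [3.1 0.  1.8] q6 -0.31
```

View pics/w5b.png

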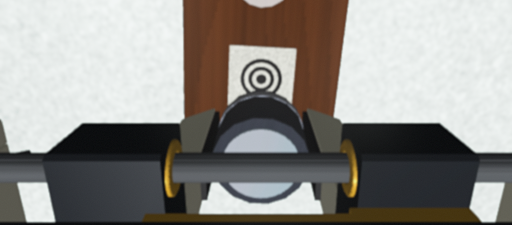

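The print is at (261,198) full-frame, just ahead of the held drum. The lens centre is near (261,283).

```bash
python3 - <<'E'
from h import *
c=load('w5')
print(back(c,(261.5,198),8)); T=toolT();print(T[:3,3])
for v in(280,283,286): print(v,back(c,(261.5,v),122))
# predicted top outer rim bottom row / sides for centre offsets along tool x
for off in(-3,0,3):
    ctr=T[:3,3]+T[:3,0]*off;ctr[2]=122;a=np.linspace(0,6.28,60)
    p=proj(c,ctr+22*np.c_[np.cos(a),np.sin(a),0*a]);print(off,p.min(0),p.max(0))
E
```

```text
[[536.   10.8   8. ]]
[536.6   8.6  91.1]
280 [[536.1   8.7 122. ]]
283 [[536.4   7.2 122. ]]
286 [[536.7   5.7 122. ]]
-3 [212.9 240.9] [312.3 328.1]
0 [212.7 234.3] [312.6 322.6]
3 [212.4 227.7] [312.9 317. ]
```

```bash
python3 -m crank '[[0.0017,0,0.03,0,0,0],[0,0,0.03,0,0,0],[0,0,0.012,0,0,0],[0,0,0,0,0,0],[0,0,0,0,0,0]]' >/dev/null
for i in 1 2 3 ; do python3 -m crank '[[0,0,0.001,0,0,0],[0,0,0,0,0,0]]'|sed -n '2p;4p'; done
```

```text
tool_pos: [536.5, 11.3, 18.6]
contact_force: [0.5, -0.4, -2.1]
tool_pos: [536.2, 11.3, 17.0]
contact_force: [0.7, -0.6, -1.7]
tool_pos: [536.2, 11.3, 15.9]
contact_force: [0.4, 0.1, -0.9]
```

```bash
python3 -m crank '[[-0.0008,0,0.001,0,0,0],[0,0,0,0,0,0],[0,0,0.0008,0,0,0],[0,0,0,0,0,0]]'|sed -n '2p;4p'
for i in 1 2 3 ; do python3 -m crank '[[0,0,0.0006,0,0,0],[0,0,0,0,0,0]]'|sed -n '2p;4p'; done
```

```text
tool_pos: [536.4, 10.5, 14.2]
contact_force: [0.5, -0.3, -0.5]
tool_pos: [536.3, 10.5, 13.6]
contact_force: [0.3, 0.3, -0.9]
tool_pos: [536.4, 10.5, 13.0]
contact_force: [-0.8, -0.2, -1.3]
tool_pos: [536.4, 10.5, 13.0]
contact_force: [-1.5, -0.2, 5.0]
```

```bash
python3 -m crank '[[0,0,0,0,0,0],[0,0,0,0,0,0],[0,0,0,0,0,0],[0,0,0,0,0,0],[0,0,0,0,0,0]]' 100
python3 -m crank '[[0,0,-0.02,0,0,0],[0,0,-0.05,0,0,0],[0,0,-0.05,0,0,0],[0,0,-0.05,0,0,0],[0,0,-0.025,0,0,0]]' >/dev/null
python3 -m crank '[[0,0,0,0,0,0],[0,0,0,0,0,0]]'
python3 -c "
from h import *
c=cam('wrist','w6');cv2.imwrite('pics/w6b.png',cv2.resize(c['color'][90:240,180:340],(640,600),interpolation=2))"
python3 go.py 566.2 217 206 1.76
```

```text
time: 39.55
tool_pos: [536.4, 10.5, 12.3]
tcp_rot: [-3.142, -0.0, 1.758]
contact_force: [-0.5, 0.2, -0.4]
grip_width: 88.8
finger_force: 0.0
time: 40.42
tool_pos: [535.7, 10.6, 206.1]
tcp_rot: [-3.14, -0.001, 1.758]
contact_force: [0.2, -0.8, -0.8]
grip_width: 91.4
finger_force: 0.0
t 40.48 turn wz -0.002 then shift mm [197.   68.9  -0.2] tilt [-3.1 -0.   1.8] q6 -0.31
```

View pics/w6b.png

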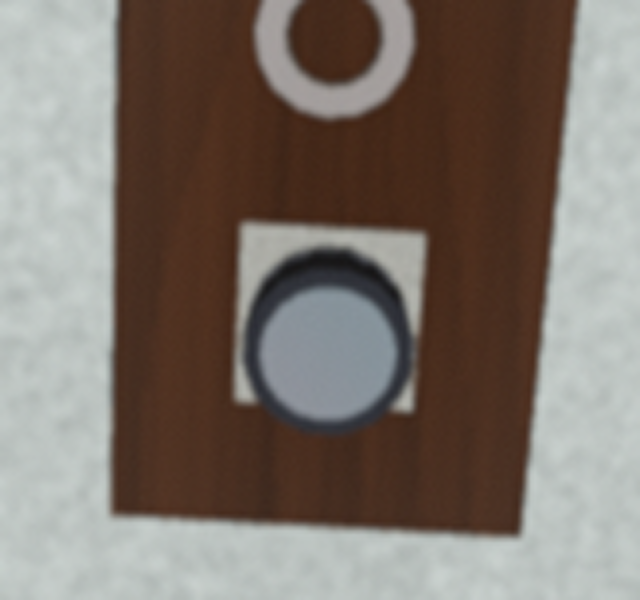

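```bash
python3 - <<'E'
from h import *
c=load('w6');f=lambda a:np.array(a)/4+[180,90]
q=back(c,f([(242,222),(427,233),(414,412),(235,404)]),8);print(q.mean(0),np.linalg.norm(q-np.roll(q,1,0),axis=1))
print(back(c,f((328,353)),44),back(c,f((328.5,356)),44))
# drum outline top rim by projection at card centre
p=q.mean(0);p[2]=44;a=np.linspace(0,6.28,60);r=(proj(c,p+22*np.c_[np.cos(a),np.sin(a),0*a])-[180,90])*4;print(r.min(0),r.max(0))
E
```

```text
[536.4   9.7   8. ] [51.6 50.4 50.9 50.7]
[[536.1   9.   44. ]] [[536.4   8.3  44. ]]
[242.4 264. ] [417.5 434.1]
```

The outline matches the drum centred on the card to within 1 mm. Next I fetch the jar.

```bash
python3 -m crank '[[0.0492,0.0172,0,0,0,-0.002],[0.0492,0.0172,0,0,0,0],[0.0492,0.0172,0,0,0,0],[0.0492,0.0172,0,0,0,0],[0,0,0,0,0,0]]' >/dev/null
python3 -m crank '[[0,0,0,0,0,0],[0,0,0.05,0,0,0],[0,0,0.04,0,0,0],[0,0,0,0,0,0],[0,0,0,0,0,0]]'; python3 go.py 566.2 217 57.6 1.76
```

```text
time: 41.72
tool_pos: [568.0, 216.0, 119.0]
tcp_rot: [3.14, -0.0, 1.759]
contact_force: [0.2, 0.1, 0.5]
grip_width: 91.8
finger_force: 0.0
t 41.73 turn wz -0.001 then shift mm [ 1.3 -1.5 61.4] tilt [ 3.1 -0.   1.8] q6 0.05
```

```bash
python3 -m crank '[[0.001,-0.0012,0.04,0,0,0],[0,0,0.019,0,0,0],[0,0,0,0,0,0],[0,0,0,0,0,0]]'>/dev/null; python3 go.py 566.2 217 57.6 1.76
```

```text
t 42.23 turn wz 0.000 then shift mm [-0.5 -1.   3.1] tilt [ 3.1 -0.   1.8] q6 0.05
```

```bash
python3 -m crank '[[-0.0005,-0.0005,0.0022,0,0,0],[0,0,0,0,0,0],[0,0,0,0,0,0],[0,0,0,0,0,0],[0,0,0,0,0,0]]' 0 >/dev/null
python3 -m crank '[[0,0,0,0,0,0],[0,0,0,0,0,0],[0,0,0,0,0,0],[0,0,0,0,0,0]]'; python3 go.py 566.2 217 57.6 1.76
```

```text
time: 43.35
tool_pos: [565.4, 217.0, 56.4]
tcp_rot: [3.141, -0.0, 1.76]
contact_force: [0.8, -0.2, 2.2]
grip_width: 57.2
finger_force: 30.0
t 43.35 turn wz 0.000 then shift mm [-0.1  0.7 -1.2] tilt [ 3.1 -0.   1.8] q6 0.05
```

```bash
python3 -m crank '[[0,0,-0.01,0,0,0],[0,0,-0.04,0,0,0],[0,0,-0.05,0,0,0],[-0.025,-0.0053,0,0,0,0],[-0.0499,-0.0106,0,0,0,0]]' >/dev/null
python3 -m crank '[[-0.0499,-0.0106,0,0,0,0],[-0.0499,-0.0106,0,0,0,0],[-0.0499,-0.0106,0,0,0,0],[-0.0499,-0.0106,0,0,0,0],[-0.0499,-0.0106,0,0,0,0]]' >/dev/null
python3 -m crank '[[-0.0499,-0.0106,0,0,0,0],[-0.0499,-0.0106,0,0,0,0],[-0.0499,-0.0106,0,0,0,0],[-0.0499,-0.0106,0,0,0,0],[-0.025,-0.0053,0,0,0,0]]' >/dev/null
python3 -m crank '[[0,0,0,0,0,0],[0,0,0,0,0,0],[0,0,0,0,0,0]]' 
python3 go.py 553.8 -344.4 56.4 1.76
```

```text
time: 45.6
tool_pos: [554.4, -342.8, 156.4]
tcp_rot: [-3.142, -0.001, 1.762]
contact_force: [0.2, 0.5, -1.7]
grip_width: 57.1
finger_force: 30.0
t 45.60 turn wz 0.002 then shift mm [ -1.4  -0.9 100. ] tilt [-3.1 -0.   1.8] q6 -0.86
```

```bash
python3 -m crank '[[-0.001,-0.001,0.035,0,0,0],[0,0,0.04,0,0,0],[0,0,0.018,0,0,0],[0,0,0,0,0,0],[0,0,0,0,0,0]]' >/dev/null
python3 -m crank '[[0,0,0,0,0,0],[0,0,0,0,0,0],[0,0,0,0,0,0]]'|sed -n '2p;4p'; python3 go.py 553.8 -344.4 56.4 1.76
```

```text
tool_pos: [553.5, -345.6, 63.6]
contact_force: [-0.0, -0.4, -0.9]
t 46.60 turn wz 0.000 then shift mm [1.1 0.6 7.2] tilt [3.1 0.  1.8] q6 -0.87
```

```bash
python3 -m crank '[[0.0011,0.0006,0.004,0,0,0],[0,0,0,0,0,0],[0,0,0.002,0,0,0],[0,0,0,0,0,0],[0,0,0,0,0,0]]'|sed -n '2p;4p'
for i in 1 2 ; do python3 -m crank '[[0,0,0.0006,0,0,0],[0,0,0,0,0,0]]'|sed -n '2p;4p'; done
```

```text
tool_pos: [553.8, -344.2, 57.2]
contact_force: [-0.2, 0.5, -1.4]
tool_pos: [553.7, -344.2, 56.6]
contact_force: [0.4, -0.2, -1.4]
tool_pos: [553.8, -344.3, 56.4]
contact_force: [-0.2, 1.4, 2.0]
```

```bash
python3 -m crank '[[0,0,0,0,0,0],[0,0,0,0,0,0],[0,0,0,0,0,0],[0,0,0,0,0,0],[0,0,0,0,0,0]]' 100 >/dev/null
python3 -m crank '[[0,0,-0.02,0,0,0],[0,0,-0.05,0,0,0],[0,0,-0.05,0,0,0],[0,0,-0.03,0,0,0],[0,0,0,0,0,0]]'|sed -n '2p;4p;5p'
python3 go.py 530 278.8 206 1.76
```

```text
tool_pos: [554.8, -345.0, 209.0]
contact_force: [0.0, -0.3, 0.0]
grip_width: 91.8
t 48.98 turn wz 0.000 then shift mm [617.3  93.    3. ] tilt [3.1 0.  1.8] q6 -0.86
```

```bash
python3 -m crank '[[0.0561,0.0085,0,0,0,0],[0.0561,0.0085,0,0,0,0],[0.0561,0.0085,0,0,0,0],[0.0561,0.0085,0,0,0,0],[0.0561,0.0085,0,0,0,0]]' >/dev/null
python3 -m crank '[[0.0561,0.0085,0,0,0,0],[0.0561,0.0085,0,0,0,0],[0.0561,0.0085,0,0,0,0],[0.0561,0.0085,0,0,0,0],[0.0561,0.0085,0,0,0,0]]' >/dev/null
python3 -m crank '[[0.0561,0.0085,0,0,0,0],[0,0,0,0,0,0],[0,0,0.04,0,0,0],[0,0,0,0,0,0],[0,0,0,0,0,0]]' >/dev/null
python3 go.py 530 278.8 60 1.76
```

```text
t 50.85 turn wz -0.001 then shift mm [  0.1   0.3 106.5] tilt [3.1 0.  1.8] q6 0.17
```

```bash
python3 -m crank '[[0,0,0.05,0,0,0],[0,0,0.04,0,0,0],[0,0,0.014,0,0,0],[0,0,0,0,0,0],[0,0,0,0,0,0]]'|sed -n '2p;4p'
python3 -m crank '[[0,0,0,0,0,0],[0,0,0,0,0,0]]' >/dev/null;python3 go.py 530 278.8 60 1.76
```

```text
tool_pos: [530.7, 279.9, 64.2]
contact_force: [0.2, 0.1, -0.1]
t 51.73 turn wz 0.000 then shift mm [-0.9  0.1  3. ] tilt [ 3.1 -0.   1.8] q6 0.17
```

```bash
python3 -m crank '[[-0.0009,0,0.002,0,0,0],[0,0,0,0,0,0],[0,0,0,0,0,0],[0,0,0,0,0,0],[0,0,0,0,0,0]]' 0 >/dev/null
python3 -m crank '[[0,0,0,0,0,0],[0,0,0,0,0,0],[0,0,0,0,0,0],[0,0,0,0,0,0]]'; python3 go.py 530 278.8 60 1.76;  python3 go.py 481.1 -295.1 200 1.76
```

```text
time: 52.85
tool_pos: [529.5, 278.6, 60.0]
tcp_rot: [3.141, -0.0, 1.76]
contact_force: [0.7, -0.1, -1.0]
grip_width: 49.8
finger_force: 30.0
t 52.85 turn wz 0.000 then shift mm [0.1 0.6 0. ] tilt [ 3.1 -0.   1.8] q6 0.17
t 52.85 turn wz 0.000 then shift mm [-554.3 -155.4 -140. ] tilt [ 3.1 -0.   1.8] q6 0.17
```

```bash
python3 -m crank '[[0,0,-0.01,0,0,0],[0,0,-0.04,0,0,0],[0,0,-0.05,0,0,0],[0,0,-0.04,0,0,0],[-0.025,-0.0071,0,0,0,0]]' >/dev/null
python3 -m crank '[[-0.0504,-0.0141,0,0,0,0],[-0.0504,-0.0141,0,0,0,0],[-0.0504,-0.0141,0,0,0,0],[-0.0504,-0.0141,0,0,0,0],[-0.0504,-0.0141,0,0,0,0]]' >/dev/null
python3 -m crank '[[-0.0504,-0.0141,0,0,0,0],[-0.0504,-0.0141,0,0,0,0],[-0.0504,-0.0141,0,0,0,0],[-0.0504,-0.0141,0,0,0,0],[-0.0504,-0.0141,0,0,0,0]]' >/dev/null
python3 -m crank '[[-0.025,-0.0071,0,0,0,0],[0,0,0,0,0,0.1],[0,0,0,0,0,0.17],[0,0,0,0,0,0.17],[0,0,0,0,0,0.17]]' >/dev/null
python3 -m crank '[[0,0,0,0,0,0.17],[0,0,0,0,0,0.17],[0,0,0,0,0,0.17],[0,0,0,0,0,0.17],[0,0,0,0,0,0.17]]' >/dev/null
python3 -m crank '[[0,0,0,0,0,0.111],[0,0,0,0,0,0],[0,0,0,0,0,0],[0,0,0,0,0,0]]'
python3 go.py 481.1 -295.1 60 0.189
```

```text
time: 56.48
tool_pos: [481.4, -294.7, 200.1]
tcp_rot: [-3.142, -0.0, 0.191]
contact_force: [-0.1, -0.2, -1.6]
grip_width: 49.4
finger_force: 30.0
t 56.48 turn wz 0.002 then shift mm [ -0.4   0.3 140.1] tilt [-3.1 -0.   0.2] q6 0.69
```

```bash
python3 -m crank '[[0,0,0.045,0,0,0.002],[0,0,0.05,0,0,0],[0,0,0.03,0,0,0],[0,0,0.008,0,0,0],[0,0,0,0,0,0]]' >/dev/null
python3 -m crank '[[0,0,0,0,0,0],[0,0,0,0,0,0],[0,0,0,0,0,0]]'|sed -n '2p;4p'; python3 go.py 481.1 -295.1 60 0.189
```

```text
tool_pos: [481.7, -295.0, 67.8]
contact_force: [0.2, -0.6, -0.8]
t 57.48 turn wz -0.002 then shift mm [-0.6  0.   7.8] tilt [ 3.1 -0.   0.2] q6 0.70
```

```bash
python3 -m crank '[[-0.0006,0,0.004,0,0,0],[0,0,0,0,0,0],[0,0,0.0025,0,0,0],[0,0,0,0,0,0],[0,0,0,0,0,0]]'|sed -n '2p;4p'
for i in 1 2 ; do python3 -m crank '[[0,0,0.0006,0,0,0],[0,0,0,0,0,0]]'|sed -n '2p;4p'; done
```

```text
tool_pos: [480.9, -294.9, 60.5]
contact_force: [-1.2, 0.4, -2.6]
tool_pos: [480.9, -294.9, 60.0]
contact_force: [-0.1, 0.5, -0.2]
tool_pos: [481.0, -295.0, 59.9]
contact_force: [-1.7, 0.6, 5.2]
```

Contact. Release, lift, turn back, and go for the tin at (566.3, 339.8).

```bash
python3 -m crank '[[0,0,0,0,0,0],[0,0,0,0,0,0],[0,0,0,0,0,0],[0,0,0,0,0,0],[0,0,0,0,0,0]]' 100 >/dev/null
python3 -m crank '[[0,0,-0.02,0,0,0],[0,0,-0.05,0,0,0],[0,0,-0.05,0,0,0],[0,0,-0.03,0,0,0],[0,0,0,0,0,-0.171]]'|sed -n '2p;4p;5p'
python3 -m crank '[[0,0,0,0,0,-0.175],[0,0,0,0,0,-0.175],[0,0,0,0,0,-0.175],[0,0,0,0,0,-0.175],[0,0,0,0,0,-0.175]]' >/dev/null
python3 -m crank '[[0,0,0,0,0,-0.175],[0,0,0,0,0,-0.175],[0,0,0,0,0,-0.175],[0,0,0,0,0,0],[0,0,0,0,0,0]]' >/dev/null
python3 go.py 566.3 339.8 206 1.76
```

```text
tool_pos: [481.9, -295.7, 212.4]
contact_force: [-0.5, -0.0, -0.8]
grip_width: 92.1
t 61.10 turn wz -0.005 then shift mm [607.2 203.3   3.3] tilt [ 3.1 -0.   1.8] q6 -0.87
```

```bash
python3 -m crank '[[0.0552,0.0185,0,0,0,-0.005],[0.0552,0.0185,0,0,0,0],[0.0552,0.0185,0,0,0,0],[0.0552,0.0185,0,0,0,0],[0.0552,0.0185,0,0,0,0]]' >/dev/null
python3 -m crank '[[0.0552,0.0185,0,0,0,0],[0.0552,0.0185,0,0,0,0],[0.0552,0.0185,0,0,0,0],[0.0552,0.0185,0,0,0,0],[0.0552,0.0185,0,0,0,0]]' >/dev/null
python3 -m crank '[[0.0552,0.0185,0,0,0,0],[0,0,0,0,0,0],[0,0,0.04,0,0,0],[0,0,0,0,0,0],[0,0,0,0,0,0]]' >/dev/null
python3 go.py 566.3 339.8 55.9 1.76
```

```text
t 62.98 turn wz 0.002 then shift mm [  0.2   1.1 114.8] tilt [ 3.1 -0.   1.8] q6 0.23
```

```bash
python3 -m crank '[[0,0.001,0.05,0,0,0.002],[0,0,0.04,0,0,0],[0,0,0.021,0,0,0],[0,0,0,0,0,0],[0,0,0,0,0,0]]'|sed -n '2p;4p'
python3 -m crank '[[0,0,0,0,0,0],[0,0,0,0,0,0]]' >/dev/null;python3 go.py 566.3 339.8 55.9 1.76
```

```text
tool_pos: [567.0, 340.5, 60.7]
contact_force: [0.6, 0.3, -0.2]
t 63.85 turn wz 0.001 then shift mm [-0.6  0.1  3.6] tilt [ 3.1 -0.   1.8] q6 0.23
```

```bash
python3 -m crank '[[-0.0006,0,0.003,0,0,0],[0,0,0,0,0,0],[0,0,0,0,0,0],[0,0,0,0,0,0],[0,0,0,0,0,0]]' 0 >/dev/null
python3 -m crank '[[0,0,0,0,0,0],[0,0,0,0,0,0],[0,0,0,0,0,0],[0,0,0,0,0,0]]'; python3 go.py 566.3 339.8 55.9 1.76;  python3 go.py 530 -226.2 200 1.76
```

```text
time: 64.97
tool_pos: [565.8, 339.6, 55.4]
tcp_rot: [3.141, -0.0, 1.761]
contact_force: [1.5, -0.6, -0.3]
grip_width: 49.9
finger_force: 29.8
t 64.97 turn wz 0.001 then shift mm [ 0.1  0.5 -0.5] tilt [ 3.1 -0.   1.8] q6 0.23
t 64.97 turn wz 0.001 then shift mm [-549.  -141.6 -144.6] tilt [ 3.1 -0.   1.8] q6 0.23
```

```bash
python3 -m crank '[[0,0,-0.01,0,0,0.001],[0,0,-0.04,0,0,0],[0,0,-0.05,0,0,0],[0,0,-0.04,0,0,0],[-0.025,-0.0064,0,0,0,0]]' >/dev/null
python3 -m crank '[[-0.0499,-0.0129,0,0,0,0],[-0.0499,-0.0129,0,0,0,0],[-0.0499,-0.0129,0,0,0,0],[-0.0499,-0.0129,0,0,0,0],[-0.0499,-0.0129,0,0,0,0]]' >/dev/null
python3 -m crank '[[-0.0499,-0.0129,0,0,0,0],[-0.0499,-0.0129,0,0,0,0],[-0.0499,-0.0129,0,0,0,0],[-0.0499,-0.0129,0,0,0,0],[-0.0499,-0.0129,0,0,0,0]]' >/dev/null
python3 -m crank '[[-0.025,-0.0064,0,0,0,0],[0,0,0.04,0,0,0],[0,0,0,0,0,0],[0,0,0,0,0,0],[0,0,0,0,0,0]]'
python3 go.py 530 -226.2 55.4 1.76
```

```text
time: 67.47
tool_pos: [530.8, -226.2, 157.0]
tcp_rot: [3.14, 0.002, 1.761]
contact_force: [0.6, 1.8, -1.8]
grip_width: 50.1
finger_force: 29.8
t 67.47 turn wz 0.001 then shift mm [  0.1  -0.8 101.6] tilt [3.1 0.  1.8] q6 -0.73
```

```bash
python3 -m crank '[[0,-0.0005,0.035,0,0,0],[0,0,0.04,0,0,0],[0,0,0.018,0,0,0],[0,0,0,0,0,0],[0,0,0,0,0,0]]' >/dev/null
python3 -m crank '[[0,0,0,0,0,0],[0,0,0,0,0,0],[0,0,0,0,0,0]]'|sed -n '2p;4p'; python3 go.py 530 -226.2 55.4 1.76
```

```text
tool_pos: [529.6, -226.4, 62.7]
contact_force: [0.3, 0.2, -1.5]
t 68.47 turn wz 0.000 then shift mm [0.2 0.4 7.3] tilt [3.1 0.  1.8] q6 -0.73
```

```bash
python3 -m crank '[[0.0002,0.0003,0.004,0,0,0],[0,0,0,0,0,0],[0,0,0.0022,0,0,0],[0,0,0,0,0,0],[0,0,0,0,0,0]]'|sed -n '2p;4p'
for i in 1 2 ; do python3 -m crank '[[0,0,0.0006,0,0,0],[0,0,0,0,0,0]]'|sed -n '2p;4p'; done
```

```text
tool_pos: [529.7, -226.1, 56.1]
contact_force: [0.1, -0.3, -2.2]
tool_pos: [529.7, -226.1, 55.5]
contact_force: [0.1, -0.9, -1.5]
tool_pos: [529.8, -226.2, 55.3]
contact_force: [-1.1, 0.8, 2.7]
```

Contact. Release, lift, and return to the first viewing pose to compare.

```bash
python3 -m crank '[[0,0,0,0,0,0],[0,0,0,0,0,0],[0,0,0,0,0,0],[0,0,0,0,0,0],[0,0,0,0,0,0]]' 100 >/dev/null
python3 -m crank '[[0,0,-0.02,0,0,0],[0,0,-0.05,0,0,0],[0,0,-0.05,0,0,0],[0,0,-0.05,0,0,0],[0,0,-0.03,0,0,0]]' >/dev/null
python3 -m crank '[[-0.051,-0.0228,0,0,0,0],[0,0,0,0,0,0],[0,0,0,0,0,0],[0,0,0,0,0,0]]'
python3 go.py 516.6 -279.8 254.1 1.76
```

```text
time: 71.35
tool_pos: [517.1, -279.5, 254.6]
tcp_rot: [-3.141, -0.001, 1.761]
contact_force: [-0.2, 1.1, 0.5]
grip_width: 91.7
finger_force: 0.0
t 71.35 turn wz 0.001 then shift mm [-0.2 -0.5  0.5] tilt [-3.1 -0.   1.8] q6 -0.82
```

```bash
python3 - <<'E'
from h import *
def sub(a,b,r):
    x,y,w,h=r;t=cv2.cvtColor(a[y:y+h,x:x+w],6);s=cv2.cvtColor(b,6)
    M=np.eye(2,3,dtype=np.float32);M[:,2]=0
    s=cv2.resize(s[y-6:y+h+6,x-6:x+w+6],None,fx=1,fy=1);M[:,2]=6
    try: cc,M=cv2.findTransformECC(t,s,M,cv2.MOTION_EUCLIDEAN,(3,200,1e-6),None,3);return round(cc,3),M[:,2]-6,float(M[1,0])
    except cv2.error as e: return 'fail'
a=load('w1');b=cam('wrist','w7')
for n,r in dict(tin=(258,94,56,58),can=(200,162,50,48),jar=(258,218,54,48),cornerTL=(180,70,40,40),cornerBL=(188,225,40,30),disc=(252,86,20,40)).items(): print(n,sub(a['color'],b['color'],r))
for nm in('scene','side'):
    p=load(nm+'1')['color'];q=cam(nm,nm+'2')['color']
    for n,(P,w,h) in dict(tin=((529.5,-225,85),18,18),can=((480.6,-294,85),14,22),jar=((553,-344,80),18,18),tape=((523,84,20),14,14),ink=((467,276,20),10,10)).items():
        u=proj(load(nm+'1'),np.array(P,float))[0];print(nm,n,sub(p,q,(int(u[0]-w),int(u[1]-h),2*w,2*h)))
g=np.vstack([np.hstack([a['color'][60:280,170:350],b['color'][60:280,170:350]])])
cv2.imwrite('pics/fin.png',cv2.resize(g,(800,489),interpolation=2))
E
```

```text
tin (0.997, array([-0.6, -0.3], dtype=float32), 0.012698869220912457)
can (0.997, array([-0.8,  0.1], dtype=float32), -0.009707266464829445)
jar (0.998, array([-0.3, -0.7], dtype=float32), 0.01691439561545849)
cornerTL (1.0, array([-0.4, -0. ], dtype=float32), -0.0005605967016890645)
cornerBL (1.0, array([-0.6, -0.3], dtype=float32), 0.000756863271817565)
disc (0.994, array([ 0.2, -0.6], dtype=float32), 0.02142619900405407)
scene tin (0.922, array([0.1, 0.2], dtype=float32), -0.021663567051291466)
scene can (0.999, array([ 0.1, -0.1], dtype=float32), 0.007264261599630117)
scene jar (0.999, array([ 0.1, -0.1], dtype=float32), 0.005483756773173809)
scene tape (0.996, array([ 0.4, -0.5], dtype=float32), 0.0369429811835289)
scene ink (0.998, array([-0.4,  0.4], dtype=float32), -0.03459830954670906)
side tin (0.998, array([-0.1,  0.1], dtype=float32), -0.0009900463046506047)
side can (0.998, array([-0.2,  0.2], dtype=float32), -0.01247994415462017)
side jar (0.964, array([-0.3,  0.6], dtype=float32), -0.027092672884464264)
side tape (0.96, array([-0.6, -0.1], dtype=float32), 0.013770177029073238)
side ink (0.998, array([ 0.2, -0.2], dtype=float32), 0.015383172780275345)
```

View pics/fin.png

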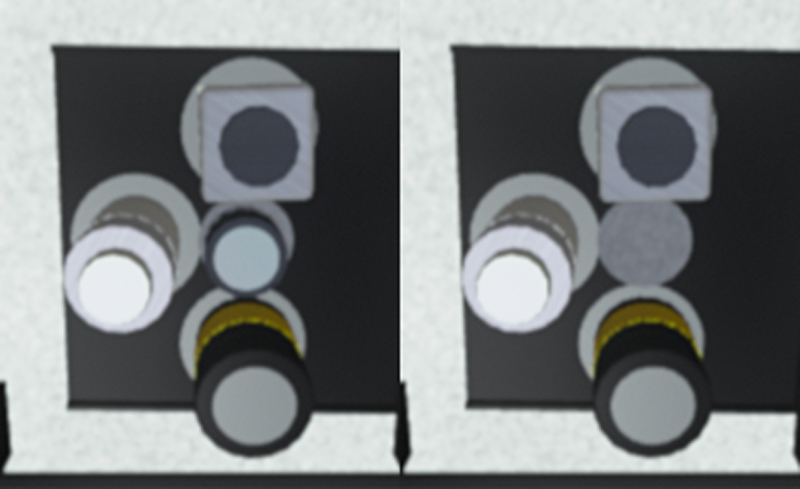

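Before and after match to under 1 mm: all three containers stand upright in place, the magnifier's disc is empty, and the tape roll and ink pot haven't moved. I'm handing in.

```bash
python3 -c "
from plant import bot
print(bot.close_job())"
```

```text
the job is handed in; nothing more can be done
None
```

The job is handed in after about 71 s of robot time: the magnifier stands over the fingerprint to within about 1 mm, the jar, can and tin are back upright within about 1 mm of where they stood, and the tape roll and ink pot were not moved.

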